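Post the backup drive into the drop box through its gravity flap

TASK

Put the backup drive away for the night: it lies on the tray of the wooden drop box. With your fingertips slide it gently along the tray so that it swings the metal gravity flap inward, push it on through the opening until it drops down into the box, then draw your fingers back out so that the flap falls fully shut. Do not pick the drive up or carry it, and leave the memory stick in front of the box and the key on top of it where they lie.

Things in the scene. Friction and masses are not known exactly. Their poses are not given: they have to be found in the camera images.
- drop_box: Dark wooden drop box fixed to the desk, 310 long (its x) x 166 wide (y) x 168 mm high. Origin: on the desk, under the middle of the sill over which things go in. +x is level, into the box (the way to push), z up. Rear part: flat top at z 168 mm from x 36 to 186 mm. Inside, felt falls 20 degrees from the sill to x 45 mm, then 50 degrees to a padded floor at z 12 mm (x 113 to 177 mm).
- tray (a point): Middle of the loading tray's top, 62 mm before the sill (axes as the box's). The tray is level grey felt, z = 110 mm over the desk, from x = -125 mm to the sill at x = 0 in the box's frame, 150 mm clear between side rails 6 mm high. Its front end is open: fingers can come in behind the drive there. It holds the drive and nothing else.
- sill (a point): Middle of the sill: tray's inner edge, z = 110 mm, foot of the opening (axes as the box's). The opening is 150 mm wide and leans back: the closed flap runs from here up to the hinge. Nothing but the flap is between, so upright fingers can follow the drive until their front is about 28 mm past the sill.
- hinge (a point): Middle of the flap's hinge rod (8 mm thick, along the box's y), 38 mm past and 43 mm above the sill, z = 153 mm over the desk.
- flap (a joint): Angle of the aluminium flap about the hinge rod at its top edge (rad): 0 = shut, lower edge at the sill; grows to at most 1.95 as the lower edge swings into the box (first in and down). 57 mm from hinge to lower edge, 146 mm wide, 3 mm thick. A counterweight bar behind it always swings it shut; opening takes under 0.3 N at the lower edge. No catch.
- drive: Portable backup drive: dark grey metal slab with ribbed top, 80 (its x) x 118 (y) x 20 mm (z), about 0.2 kg, flat on the tray, a long side facing the flap, askew by up to 0.25 rad. Origin: centre of its underside. It goes in long side first. Friction on felt about 0.6: past the sill it tilts onto the 20 degree slope but stays; pushed until its rear is some 10 to 15 mm past the sill, it drops.
- usb_stick: A grey memory stick, 18 x 50 x 8 mm, lying on the desk before the open end of the tray. Origin: centre of its underside. To be left alone.
- drawer_key: Brass key of the box, 20 x 56 x 4 mm, lying on the flat top of the box, well behind the hinge. Origin: centre of its underside. To be left alone.
Mind the look-alikes: they are no part of the job. There is more than one size of the drive; the one meant has the size given above.

How it is judged:
By the outcome, as a careful person would: the job done as asked, in the order asked, and still so for the second after the job is handed in, with the robot touching nothing.
It also fails if it takes over 35 s, if anything falls off the work surface, if the arm or the gripper's body presses on something with over 40 N, if the wrist force passes 120 N, or if a joint passes its speed limit or range.

ROBOT

A 7-joint arm with a two-finger parallel gripper is mounted at the origin on the work surface; the furniture and walls round the work are solid. World frame = base frame: x ahead of the robot, y to its left, z up, the work surface at z = 0. Lengths are in m, angles in rad, forces in N, time in s.
With the tool pointing down it reaches from about 0.425 to 0.925 m from the base axis. Payload 6.8 kg.
Tool frame: the origin (TCP) lies midway between the tips of the shut fingers; the grasp point (between the pads) lies 19 mm behind it; z points along the fingers, y is the line along which they close (so a half turn about z gives the same grasp; the last joint's range is limited). The gripper opens to 85 mm and grips with 20 to 120 N. Pads are 22 mm wide; open, the fingers measure 114 mm over their backs; the gripper's body (76 mm by 85 mm) begins 54 mm behind the grasp point. The pads swing forward as they close: fully open they stand 13 mm farther back than shut.
Start: joints at [-1.236, 0.477, 0.022, 1.555, -0.011, 1.109, -0.083], TCP at [0.289, 0.61, 0.231] pointing down, gripper open.
Joint ranges: [-2.96, 2.96], [-0.34, 2.1], [-1.41, 1.46], [0.24, 2.44], [-1.37, 4.51], [0.17, 1.92], [-2.96, 2.96]. Speed limits (rad/s): [2.39, 2.39, 3.14, 3.14, 3.14, 3.14, 3.14].

INTERFACE

Orientations are given as a unit quaternion [x, y, z, w].
In Python, from bench import robot gives the robot as it stands.
- The arm moves only by the shell command python3 -m pendant 'ROWS' [OPENING] [FORCE]. ROWS is JSON, a list of rows, each a list of 6 numbers: the shift along the tool's x, y, z in mm, then the turn, a rotation vector about the tool's x, y, z in rad. In form: [[x, y, z, rx, ry, rz], ...]. A call has 1 to 10 rows; each row shifts and turns the commanded pose from where the row before left it, along the tool's axes as they then stand; what a row does not reach is not made up. A row lasts 1/12 s, in which the tool goes at most 41.7 mm and 7.16 degrees, less where a joint would pass 70% of its speed; a pose out of reach is approached as far as the arm can. A call with a gripper value outside its range is refused whole. OPENING is the opening, from 0 (shut) to 1 (fully open), set as the call begins (- or left out, the last holds). The fingers move at their own pace and stop on an object; FORCE is the grip in N (left out, the last holds). Time passes only in rows, so rows that do not move let the fingers close. It gives the time, the measured TCP pose, the force, the opening and the grip force at its end, in the units of the state.
- robot.read_state(): the state, without advancing time (a new reading comes with each control period).
- robot.get_image(name): name is "side" or "top"; returns the picture (384x512x3 uint8, red, green, blue); there is no depth.
- robot.camera_model(name): a dict with "fov_y" (degrees; the focal length in pixels is half the picture's height over the tangent of half this angle, whatever the lens; pixels are square), "cx", "cy" (the principal point, pixels), "origin" and "attitude" of the camera in the world. Camera axes: x right, y down, z forward; pixel columns grow to the right and rows downward; lengths in m; the calibration is good to about 2 mm. A picture is of the moment at which its call begins. camera_model takes no time and is no camera call.
- robot.hand_in(): hands the job in; it is judged then, once.
Trained networks look in the newest picture that a camera, given by its name, has taken for a name from the list of things; names that differ only in an ending like _2 or _b are one class to them, and where a whole thing is asked for, a point or a joint stands for the part that bears it (a point fixed in the world has none). Each returns a list of dicts, best first, with "score" (0 to 1); they miss things now and then, are a little off and sometimes report something else, mostly with a low value. They report only what shows in the picture. A call takes as long as a camera call. They do not tell look-alikes from the thing itself.
- robot.regions_of(camera, name): "mask" (384x512 bool, what is visible of it) and "box" ([centre column, centre row, width, height] in pixels, round what is visible of it).
- robot.mark_of(camera, name): "point" ([column, row] in pixels: a listed point, or the origin of a listed thing).
The state is a dict: "t": time; "q": joint angles; "qd": joint speeds; "effort": joint torques, N m; "ee_pos": TCP position; "eef_rot": TCP orientation; "wrist_force": force on the tool from outside, world axes, zero at the start; "wrist_torque": the same for the moment, N m; "grip_width": finger opening in m; "finger_force": force on a finger pad.
Only numpy, scipy, OpenCV 4.12 (cv2) and the standard library are available. Lean on these libraries where they do the work, as an engineer would, in place of code of your own. Each camera call takes 0.05 s, during which the arm holds its last target. There are 200 camera calls.

## Working session

There is one attempt and no reset: what is moved stays moved. The work goes in short steps, Python scripts to look and compute and a shell command to move; the robot and the scene stay as the last step left them, time stands still between calls to the robot, and variables do not carry over. Pictures are saved under pics/ and viewed, at most 10 in all, crops included, and the job is handed in when it is done.

```bash
mkdir -p pics; cat > h.py <<'E'
import numpy as np, cv2
from bench import robot
from scipy.spatial.transform import Rotation as R
def cam(n):
    m=robot.camera_model(n); f=192/np.tan(np.radians(m["fov_y"])/2)
    a=np.array(m["attitude"]); 
    A=a if a.shape==(3,3) else R.from_quat(a).as_matrix()
    return f,m["cx"],m["cy"],np.array(m["origin"]),A,m
def ray(n,p):
    f,cx,cy,o,A,_=cam(n); return o,A@np.array([(p[0]-cx)/f,(p[1]-cy)/f,1])
def atz(n,p,z):
    o,d=ray(n,p); return o+d*(z-o[2])/d[2]
def tri(p1,p2):
    o1,d1=ray("top",p1);o2,d2=ray("side",p2)
    s=np.linalg.lstsq(np.c_[d1,-d2],o2-o1,rcond=None)[0]
    a=o1+d1*s[0];b=o2+d2*s[1]; return (a+b)/2,np.linalg.norm(a-b)
def proj(n,X):
    f,cx,cy,o,A,_=cam(n); c=A.T@(np.array(X)-o); return [cx+f*c[0]/c[2],cy+f*c[1]/c[2]]
def save(n,fn):
    im=robot.get_image(n); cv2.imwrite("pics/"+fn,im[:,:,::-1]); return im
E
python3 - <<'E'
from h import *
np.set_printoptions(precision=3,suppress=True)
a=save("top","t0.png");b=save("side","s0.png")
cv2.imwrite("pics/both0.png",np.hstack([a,b])[:,:,::-1][:, :] if 0 else cv2.resize(np.vstack([a,b])[:,:,::-1],(400,600)))
for c in("top","side"):
    print(c,robot.camera_model(c))
    for n in("tray","sill","hinge","drive","usb_stick","drawer_key","drop_box"):
        print(n,[(np.round(r["point"],1).tolist(),round(r["score"],2)) for r in robot.mark_of(c,n)])
    print("reg",[(np.round(r["box"],0).tolist(),round(r["score"],2)) for r in robot.regions_of(c,"drive")])
print(robot.read_state())
E
```

```text
top {'fov_y': 49.077737993340065, 'cx': 257.32549245091985, 'cy': 195.97582722660584, 'origin': array([0.24 , 0.25 , 0.978]), 'attitude': array([-0.7  ,  0.711, -0.041,  0.056])}
tray []
sill [([249.9, 160.1], 0.83)]
hinge [([229.4, 148.3], 0.56)]
drive [([237.6, 288.6], 0.85), ([283.8, 163.4], 0.8)]
usb_stick [([317.5, 170.2], 0.69)]
drawer_key [([174.6, 149.5], 0.67)]
drop_box [([250.5, 167.9], 0.91)]
reg [([282.0, 161.0, 40.0, 54.0], 0.89), ([236.0, 289.0, 42.0, 32.0], 0.77)]
side {'fov_y': 44.028823371082346, 'cx': 252.2902869277554, 'cy': 187.95258102812477, 'origin': array([-0.076, -0.385,  0.705]), 'attitude': array([ 0.861, -0.243,  0.127, -0.428])}
tray [([304.4, 190.1], 0.96)]
sill [([292.3, 175.7], 0.76), ([301.9, 193.7], 0.66)]
hinge [([281.1, 151.0], 0.98)]
drive [([302.9, 194.8], 0.87), ([286.8, 217.0], 0.57), ([302.1, 189.6], 0.34)]
usb_stick [([330.0, 257.8], 0.62)]
drawer_key [([257.0, 125.1], 0.41)]
drop_box [([286.0, 216.9], 0.7)]
reg [([305.0, 191.0, 67.0, 42.0], 0.69)]
{'t': 0.9, 'q': array([-1.236,  0.477,  0.022,  1.555, -0.011,  1.109, -0.083]), 'qd': array([-0.   , -0.002, -0.001,  0.001,  0.001,  0.001, -0.   ]), 'effort': array([ -0.001, -59.631,   1.606, -28.155,   0.013,   0.002,  -0.   ]), 'ee_pos': array([0.289, 0.61 , 0.231]), 'eef_rot': array([0.22 , 0.976, 0.   , 0.   ]), 'wrist_force': array([-0.084,  0.079,  0.294]), 'wrist_torque': array([-0.006,  0.013, -0.002]), 'finger_force': 0.0, 'grip_width': 0.08538321915148134}
```

View pics/t0.png

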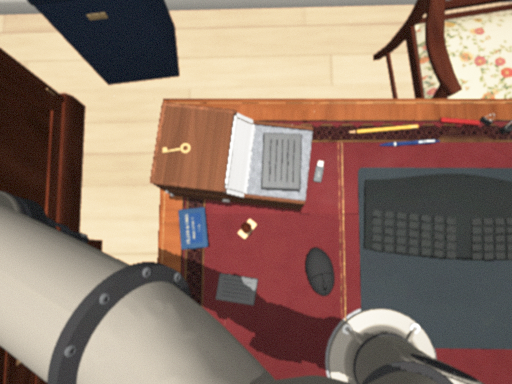

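View pics/s0.png

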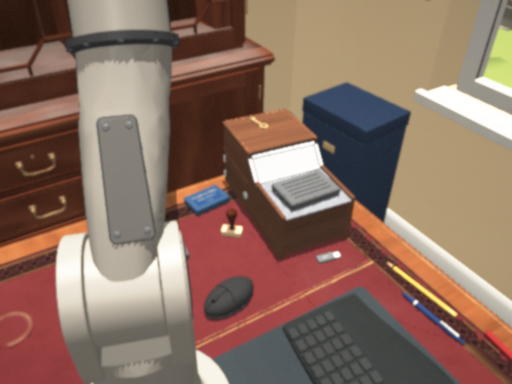

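The top view shows the box with its sill near (250,160), the drive on the tray at (283,162), the stick at (319,171) and the key at (176,149). There is a second, smaller slab on the desk at (237,289). The slab on the tray fits the description; I'll confirm it by size and with one enlarged crop.

```bash
python3 - <<'E'
from h import *
np.set_printoptions(precision=4,suppress=True)
im=robot.get_image("top")
print("base proj",proj("top",[0,0,0]))
print("tcp proj",proj("top",[.289,.61,.231]))
for n,a,b in(("sill",(249.9,160.1),(292.3,175.7)),("hinge",(229.4,148.3),(281.1,151.0)),("drive",(283.8,163.4),(302.9,194.8)),("key",(174.6,149.5),(257,125.1)),("usb",(317.5,170.2),(330,257.8))):
    print(n,*tri(a,b))
for s in robot.regions_of("top","drive"):
    cs=cv2.findContours(s["mask"].astype(np.uint8),0,2)[0]; c=max(cs,key=cv2.contourArea)
    bx=cv2.boxPoints(cv2.minAreaRect(c))
    z=.13 if s["box"][1]<220 else .02
    w=np.array([atz("top",p,z)[:2] for p in bx]); print(bx.tolist(),w.tolist(),"sides",np.linalg.norm(w[0]-w[1]),np.linalg.norm(w[1]-w[2]),"c",w.mean(0))
crop=im[90:215,140:340]; cv2.imwrite("pics/c1.png",cv2.resize(crop,(800,500),interpolation=cv2.INTER_CUBIC)[:,:,::-1])
E
```

```text
base proj [np.float64(381.1389200400304), np.float64(361.79684882749984)]
tcp proj [np.float64(64.93077867403562), np.float64(229.03820245758578)]
sill [0.4401 0.2794 0.1099] 0.008241234574181197
hinge [0.4492 0.3235 0.1474] 0.008815618337263242
drive [0.426  0.2114 0.1096] 0.004719377193084585
key [0.4495 0.4306 0.1592] 0.0007247389813110407
usb [ 0.4366  0.1245 -0.0038] 0.0041183942275332215
[[214.71807861328125, 298.1481018066406], [218.9371337890625, 271.9898986816406], [258.2059020996094, 278.3235778808594], [253.98684692382812, 304.4817810058594]] [[0.14387472791484057, 0.3667616576504654], [0.20120354822329467, 0.3572659792891806], [0.18610391656340522, 0.2691759810676606], [0.1291229131394039, 0.27934698953270487]] sides 0.05810990918509503 0.08937475405802092 c [0.1651 0.3181]
[[260.6722106933594, 188.50595092773438], [262.6330261230469, 131.64251708984375], [301.7933654785156, 132.99285888671875], [299.8325500488281, 189.85629272460938]] [[0.3722964524187755, 0.259434645814522], [0.49185032037666976, 0.25358719621895975], [0.4873376945964605, 0.1724370435091156], [0.3681585214063066, 0.17977764225775075]] sides 0.11969678362623723 0.08127552569047608 c [0.4299 0.2163]
```

View pics/c1.png

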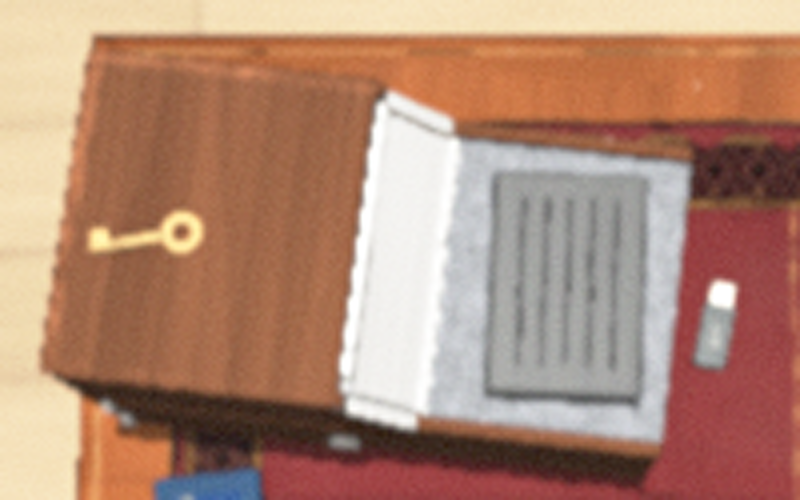

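The crop confirms it: the slab on the tray measures about 120 x 81 mm, with its top-face corners in the crop at (495,172), (648,180), (638,402) and (487,393). The look-alike on the desk at (237,289) is only about 89 x 58 mm. Next I'll get the box frame from the tray's edges.

```bash
python3 - <<'E'
from h import *
np.set_printoptions(precision=4,suppress=True)
P=lambda u,v,z:atz("top",(140+u/4-.4,90+v/4-.4),z)[:2]
fr=[P(690,160,.11),P(662,440,.11)]; si=[P(458,137,.11),P(417,417,.11)]
ro=[P(385,82,.168),P(342,408,.168),P(42,370,.168),P(95,38,.168)]
dr=[P(495,172,.13),P(648,180,.13),P(638,402,.13),P(487,393,.13)]
for n,l in(("front",fr),("sill",si),("roof",ro),("drive",dr)):
    l=np.array(l);print(n,l.tolist(),"mean",l.mean(0));
    e=np.diff(l,axis=0);print("  len",np.linalg.norm(e,axis=1),"ang",np.degrees(np.arctan2(e[:,1],e[:,0])))
s=robot.read_state(); print(R.from_quat(s["eef_rot"]).as_matrix())
for n in("usb_stick",):
  for r in robot.regions_of("top",n): print(r["box"],atz("top",r["box"][:2],.008))
E
```

```text
front [[0.5001708872019479, 0.14855243132598636], [0.35054890497939045, 0.16776763293922387]] mean [0.4254 0.1582]
  len [0.1509] ang [172.6818]
sill [[0.5153160996937314, 0.27161401489940956], [0.36474010439765064, 0.2949185862181986]] mean [0.44   0.2833]
  len [0.1524] ang [171.2022]
roof [[0.5261165438872611, 0.3063820916272096], [0.3614260426661592, 0.3284829396173191], [0.3827793549204623, 0.475982470491823], [0.5522821470613501, 0.4527208437526734]] mean [0.4557 0.3909]
  len [0.1662 0.149  0.1711] ang [172.3568  81.7626  -7.8141]
drive [[0.4897685839371079, 0.252129141918132], [0.483913053391681, 0.17293359826683194], [0.3676821806659186, 0.18127927262183063], [0.37362737043145533, 0.25803153871234324]] mean [0.4287 0.2161]
  len [0.0794 0.1165 0.077 ] ang [-94.2286 175.8931  85.5707]
[[-0.9036  0.4285  0.    ]
 [ 0.4285  0.9036  0.    ]
 [ 0.      0.     -1.    ]]
[316.9, 172.4, 14.4, 26.1] [0.4273 0.1287 0.008 ]
```

```bash
python3 -m pendant '[[0,0,0,0,0,0.115],[0,0,0,0,0,0.115],[0,0,0,0,0,0.115],[0,0,0,0,0,0.115],[0,0,0,0,0,0.115],[0,0,0,0,0,0.115],[0,0,0,0,0,0.115],[0,0,0,0,0,0.115],[0,0,0,0,0,0.115],[0,0,0,0,0,0.115]]' 0.6
python3 -m pendant '[[-30,13,0,0,0,0.112],[-30,13,0,0,0,0],[-30,13,0,0,0,0],[-30,13,0,0,0,0],[-30,13,0,0,0,0],[-30,13,0,0,0,0],[-30,13,0,0,0,0],[-30,13,0,0,0,0],[-30,13,0,0,0,0],[-30,13,0,0,0,0]]'
cat >> h.py <<'E'
YAW=np.radians(82.3); S=np.array([.440,.283]); BX=np.array([np.cos(YAW),np.sin(YAW)]); BY=np.array([-BX[1],BX[0]])
def st():
    s=robot.read_state(); d=s["ee_pos"][:2]-S; M=R.from_quat(s["eef_rot"]).as_matrix()
    e=np.degrees(np.arctan2(M[1,0],M[0,0]))
    print("t",round(s["t"],2),"box x,y mm",np.round([d@BX*1e3,d@BY*1e3],1),"z",round(s["ee_pos"][2]*1e3,1),"yaw",round(e,2),"tilt",np.round(M[:2,2],4),"F",np.round(s["wrist_force"],2),"w",round(s["grip_width"],4),"q",np.round(s["q"],2))
E
python3 -c "from h import *;st()"
```

```text
t: 1.88
ee_pos: [0.2891, 0.61, 0.2313]
eef_rot: [0.717, 0.697, 0.0, -0.0]
wrist_force: [-1.1, 0.4, 0.2]
grip_width: 0.051
finger_force: 0.0
t: 2.72
ee_pos: [0.3817, 0.2949, 0.2315]
eef_rot: [0.753, 0.658, 0.0, -0.0]
wrist_force: [0.3, -0.5, 0.3]
grip_width: 0.0513
finger_force: 0.0
t 2.72 box x,y mm [ 4.  59.4] z 231.5 yaw 82.33 tilt [0.0002 0.0007] F [ 0.33 -0.5   0.29] w 0.0513 q [-1.15  0.16  0.41  2.03 -0.08  0.97 -0.84]
```

```bash
python3 -m pendant '[[-30,12,0,0,0,0],[-30,12,0,0,0,0],[-30,12,0,0,0,0],[-30,12,0,0,0,0],[-29,11,0,0,0,0],[0,0,0,0,0,0],[0,0,30,0,0,0],[0,0,30,0,0,0],[0,0,30,0,0,0],[0,0,28,0,0,0]]'
python3 -m pendant '[[0,0,0,0,0,0],[0,0,0,0,0,0]]' >/dev/null
python3 - <<'E'
from h import *
st(); a=save("top","t2.png");b=save("side","s2.png")
c=lambda i,y,x:cv2.resize(i[y:y+120,x:x+160],(800,600),interpolation=cv2.INTER_CUBIC)
cv2.imwrite("pics/s2c.png",c(b,130,230)[:,:,::-1]);cv2.imwrite("pics/t2c.png",c(a,95,210)[:,:,::-1])
E
```

```text
t: 3.55
ee_pos: [0.4201, 0.1413, 0.1122]
eef_rot: [0.753, 0.658, 0.001, 0.0]
wrist_force: [-0.0, 0.7, -0.2]
grip_width: 0.0511
finger_force: 0.0
t 3.72 box x,y mm [-143.9    1.5] z 112.9 yaw 82.31 tilt [-0.0025 -0.002 ] F [0.41 0.8  0.23] w 0.0511 q [-0.89  0.29  0.49  2.22 -0.22  0.67 -0.37]
```

View pics/s2c.png

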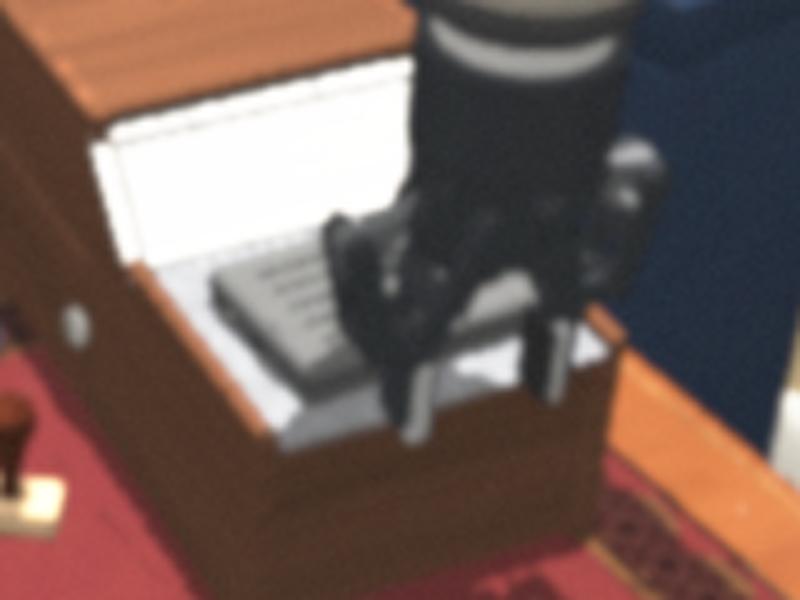

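View pics/t2c.png

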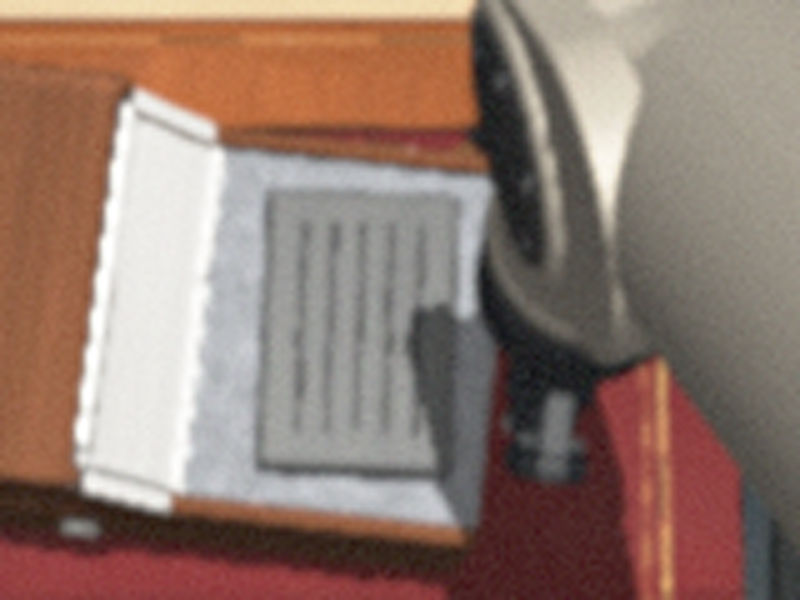

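The side crop shows both fingertips in front of the tray's open end, at crop (415,440) and (553,400), with the flap shut. In the top crop the drive is untouched. I'll check the tip height against the projection.

```bash
python3 - <<'E'
from h import *
s=robot.read_state(); M=R.from_quat(s["eef_rot"]).as_matrix()
for sy in(-1,1):
  for dz in(0,5,10,15):
    X=s["ee_pos"]+M@np.array([-.011,sy*.0255,-dz/1e3]); p=proj("side",X); print(sy,dz,np.round([(p[0]-230)*5,(p[1]-130)*5]))
for x,y in((-125,75),(-125,-75)):
  X=np.r_[S+BX*x/1e3+BY*y/1e3,.11];p=proj("side",X); print("tray corner",np.round([(p[0]-230)*5,(p[1]-130)*5]))
E
```

```text
-1 0 [426. 445.]
-1 5 [427. 435.]
-1 10 [429. 425.]
-1 15 [430. 415.]
1 0 [540. 411.]
1 5 [542. 401.]
1 10 [543. 391.]
1 15 [545. 381.]
tray corner [275. 443.]
tray corner [604. 347.]
```

```bash
python3 -m pendant '[[5,1,2,0,0,0],[5,0,1,0,0,0],[5,0,0,0,0,0],[5,0,0,0,0,0],[5,0,0,0,0,0],[5,0,0,0,0,0],[5,0,0,0,0,0],[5,0,0,0,0,0],[5,0,0,0,0,0],[5,0,0,0,0,0]]'
python3 -c "from h import *;st()"
python3 -m pendant '[[5,0,0,0,0,0],[5,0,0,0,0,0],[5,0,0,0,0,0],[5,0,0,0,0,0],[5,0,0,0,0,0],[5,0,0,0,0,0]]'
python3 - <<'E'
from h import *
st(); a=save("top","t3.png");b=save("side","s3.png")
c=lambda i,y,x:cv2.resize(i[y:y+120,x:x+160],(400,300),interpolation=cv2.INTER_CUBIC)
cv2.imwrite("pics/b3.png",np.hstack([c(b,110,230),c(a,95,190)])[:,:,::-1])
E
```

```text
t: 4.65
ee_pos: [0.4278, 0.1907, 0.1103]
eef_rot: [0.753, 0.658, -0.0, 0.0]
wrist_force: [-0.6, -3.4, 1.1]
grip_width: 0.0512
finger_force: 1.6
t 4.65 box x,y mm [-93.1  -0.3] z 110.3 yaw 82.31 tilt [ 0.0001 -0.0001] F [-0.59 -3.43  1.09] w 0.0512 q [-0.95  0.33  0.47  2.17 -0.24  0.68 -0.45]
t: 5.15
ee_pos: [0.4317, 0.2204, 0.1103]
eef_rot: [0.753, 0.658, -0.0, 0.0]
wrist_force: [-0.8, -4.6, 2.4]
grip_width: 0.0515
finger_force: 1.9
t 5.15 box x,y mm [-63.1  -0.2] z 110.3 yaw 82.32 tilt [-0.0001 -0.0001] F [-0.84 -4.6   2.42] w 0.0515 q [-0.98  0.36  0.46  2.13 -0.25  0.7  -0.49]
```

View pics/b3.png

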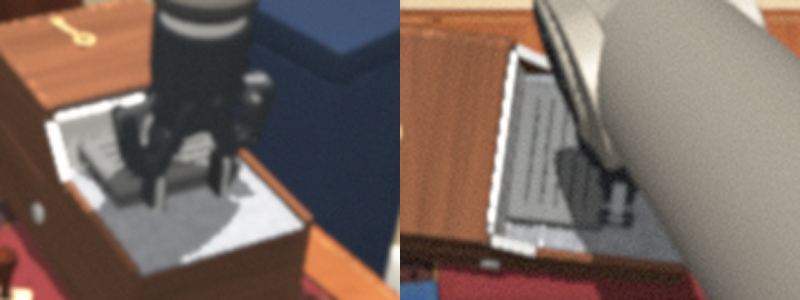

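The drive is entering squarely (left edge at about (505,150) in the right-hand crop) and swinging the flap inward, at about 4.6 N. I'll carry on.

```bash
python3 -m pendant '[[5,0,0,0,0,0],[5,0,0,0,0,0],[5,0,0,0,0,0],[5,0,0,0,0,0],[5,0,0,0,0,0],[5,0,0,0,0,0],[5,0,0,0,0,0],[5,0,0,0,0,0],[5,0,0,0,0,0],[5,0,0,0,0,0]]'
python3 -m pendant '[[5,0,0,0,0,0],[5,0,0,0,0,0],[5,0,0,0,0,0],[5,0,0,0,0,0],[4,0,0,0,0,0],[0,0,0,0,0,0]]'
python3 - <<'E'
from h import *
st(); a=save("top","t4.png");b=save("side","s4.png")
c=lambda i,y,x:cv2.resize(i[y:y+120,x:x+160],(400,300),interpolation=cv2.INTER_CUBIC)
cv2.imwrite("pics/b4.png",np.hstack([c(b,110,230),c(a,95,190)])[:,:,::-1])
E
```

```text
t: 6.08
ee_pos: [0.4383, 0.2708, 0.1102]
eef_rot: [0.753, 0.658, 0.0, -0.0]
wrist_force: [0.6, -0.4, -0.5]
grip_width: 0.051
finger_force: 0.4
t: 6.58
ee_pos: [0.4416, 0.2947, 0.1103]
eef_rot: [0.752, 0.659, 0.0, -0.0]
wrist_force: [0.2, -0.5, -0.3]
grip_width: 0.0509
finger_force: 0.0
t 6.58 box x,y mm [11.8 -0. ] z 110.3 yaw 82.39 tilt [0.0004 0.0007] F [ 0.17 -0.54 -0.33] w 0.0509 q [-1.06  0.43  0.44  2.03 -0.27  0.74 -0.59]
```

View pics/b4.png

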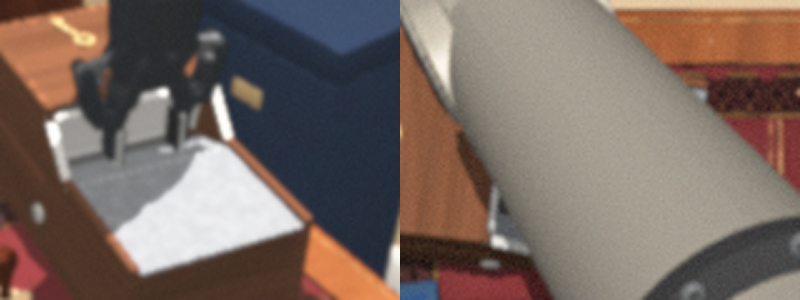

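The drive is no longer on the tray, and the push force dropped to zero; the pale panel at (130,120) in the left-hand crop is the flap hanging on the fingers. I'll nudge in 3 mm more to be safe, then withdraw level.

```bash
python3 -m pendant '[[3,0,0,0,0,0],[0,0,0,0,0,0],[-4,0,0,0,0,0],[-8,0,0,0,0,0],[-8,0,0,0,0,0],[-8,0,0,0,0,0],[-8,0,0,0,0,0],[-12,0,0,0,0,0],[-15,0,0,0,0,0],[-20,0,0,0,0,0]]'
python3 -m pendant '[[-25,0,0,0,0,0],[-25,0,0,0,0,0],[-20,0,0,0,0,0],[0,0,-20,0,0,0],[0,0,-30,0,0,0],[0,0,-30,0,0,0],[0,0,-30,0,0,0],[0,0,0,0,0,0]]'
python3 - <<'E'
from h import *
st(); a=save("top","t5.png");b=save("side","s5.png")
c=lambda i,y,x:cv2.resize(i[y:y+120,x:x+160],(400,300),interpolation=cv2.INTER_CUBIC)
cv2.imwrite("pics/b5.png",np.hstack([c(b,110,230),c(a,95,190)])[:,:,::-1])
for n in("usb_stick","drawer_key"):print(n,[(r["point"],r["score"]) for r in robot.mark_of("top",n)],[(r["point"],r["score"]) for r in robot.mark_of("side",n)])
E
```

```text
t: 7.52
ee_pos: [0.4307, 0.2133, 0.1103]
eef_rot: [0.753, 0.659, 0.0, -0.0]
wrist_force: [0.7, 0.1, -0.3]
grip_width: 0.0514
finger_force: 0.0
t: 8.18
ee_pos: [0.4241, 0.1445, 0.225]
eef_rot: [0.753, 0.658, 0.004, 0.0]
wrist_force: [0.8, -0.1, 0.2]
grip_width: 0.0513
finger_force: 0.0
t 8.18 box x,y mm [-139.4   -2.8] z 225.0 yaw 82.23 tilt [0.0068 0.0055] F [ 0.79 -0.13  0.17] w 0.0513 q [-0.98  0.1   0.55  2.11 -0.06  0.94 -0.52]
usb_stick [([316.8, 170.3], 0.51), ([250.4, 169.5], 0.41)] [([326.6, 259.7], 0.58)]
drawer_key [([174.3, 150.0], 0.68)] [([258.8, 121.3], 0.63)]
```

View pics/b5.png

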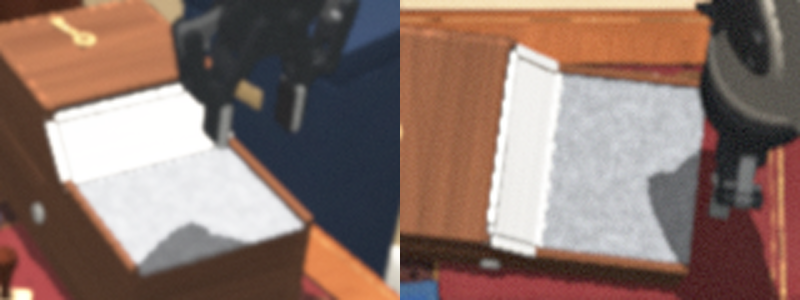

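The tray is empty, and the flap is fully shut with its lower edge on the sill (right-hand crop, from (560,70) to (535,250)). The key and stick have not moved. The arm is clear, so I'm handing in.

```bash
python3 -m pendant '[[0,0,0,0,0,0],[0,0,0,0,0,0],[0,0,0,0,0,0],[0,0,0,0,0,0]]' >/dev/null; python3 -c "
from bench import robot
print(robot.hand_in())"
```

```text
the job is handed in; nothing more can be done
None
```

The backup drive was pushed off the tray through the flap into the box, the flap is shut, the stick and key were not moved, and the job is handed in; the drive inside the box was not visible, so the drop is judged from the empty tray, the push force falling to zero and the closed flap.

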